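# Close the photo box and hold its sprung lid at the marker clip

### The job

The bone in the plywood photo box is about to be photographed: first push the box's front flap up until it is fully shut, with the lid still down. Then lift the sprung lid by its handle until the pointer on the lid's side is level with the marker clip on the steel quadrant, and finish while holding it still there with the gripper, because the spring shuts the lid if it is let go. Leave the clip where it is set, keep the flap shut, and do not disturb the jar, the brush and the scale bar.

Things in the scene. Friction and masses are not known exactly. Their poses are not given: they have to be found in the camera images.
- photo_box: Fixed plywood box, 180 (x) by 240 (y) by 130 mm high, walls 8 mm. Origin: centre of its underside, on the work surface. -x side: open front with the flap; +x side: the lid's hinge; z up. Yaw up to 0.3 rad either way. A flat steel quadrant (arc of radius 146 mm about the lid's hinge line, at box y = +132 mm, rising 145 mm above the rim) is fixed outside its +y wall.
- flap (a joint): Plywood flap, 240 wide, 120 high, 10 mm thick, on a stiff friction hinge (stays where left; up to 4 N at its top moves it; no latch or handle) along its bottom edge: box x = -95.5, z = 8 mm, parallel to y. Rad: 0 = upright, shut (hard stop), growing as its top leans out to the box's -x; at most 1. Shut, its outer face is at box x = -100.5 mm, its top at z = 128 mm.
- flap_edge (a point): Middle of the flap's free (top) edge, mid thickness, 120 mm from the flap's hinge line; moves with the flap.
- lid (a joint): Aluminium lid, 182 (x) by 240 (y) by 6 mm, lying on the box's rim, hinged along the box's far (+x) top edge. Rad: 0 = shut, growing as its near (-x) edge rises; at most 1.1. A closing spring (0.4 N m shut, growing 0.7 N m per rad) and its weight (0.25 to 0.5 kg) pull it shut: lifting takes some 5 to 10 N at the handle.
- lid_hinge (a point): Middle of the lid's hinge line: box x = +90 mm, y = 0, z = 130 mm. The line is parallel to the box's y.
- lid_grip (a point): Centre of the lid's handle: a round black bar, 12 mm thick, 100 mm long, parallel to the hinge, on a post at each end (84 mm clear between). Lid shut: 130 mm in front (-x) of the hinge line, 51 mm above it (181 mm above the work surface), 44 mm above the lid's face, 52 mm behind its near edge. Can be pinched from above across the bar; it turns between the pads as the lid rises.
- lid_pointer (a point): Tip of the lid's pointer, a thin aluminium strip on the lid's +y side, 133 mm from the hinge line and at its height when the lid is shut; moves with the lid. Axes turn with the lid.
- clip (a joint): Dark steel marker clip set on the quadrant, with a peg 34 mm long sticking out to the box's +y. Value in rad: the lid angle that it marks, measured as the lid's (the lid is at the mark when joint lid equals joint clip); set anywhere from 0.42 to 0.8. Held by friction; not to be moved.
- clip_mark (a point): The clip's marking line, 148 mm from the lid's hinge line, 15 mm beyond the pointer's tip when the pointer is level with it. Axes as the lid's when the lid stands at the mark.
- jar: Bystander: closed sample jar, 54 mm in diameter, 75 mm high, standing beside the box on its +y side. Origin: centre of its underside.
- brush: Bystander: flat cleaning brush 200 mm long, wooden handle to its own -x, lying beside the box on its -y side. Origin: its middle, on the underside.
- scale_bar: Bystander: black and white photo scale bar, 100 by 26 by 6 mm, lying beside the box on its -y side. Origin: centre of its underside.

How it is judged:
On the way, in this order (a step that is already met when the one before it is completed fails the run):
1. the flap is pushed fully shut while the lid is still down (value of joint flap below 0.06 rad and value of joint lid below 0.1 rad), for 0.2 s.
2. the lid is lifted to the clip and held there by the fingers (angle between the x axis of lid_pointer and the x axis of clip_mark, either way round below 0.07 rad and contact force between the fingers and lid above 2 N), for 0.3 s.
At the end, for the whole second after the job is handed in: The lid is held by the fingers (more than 2 N on it), still (under 0.05 rad/s), within 0.07 rad (4 degrees) of the clip's angle; the flap is shut (under 0.06 rad); the clip has not been shifted (6 mm) and the jar, brush and scale bar are within 25 mm of where they stood (all of step 2 and velocity of joint lid between -0.05 and 0.05 rad/s and value of joint flap below 0.06 rad and distance of each of jar, brush, scale_bar from where it was at the start of the episode below 0.025 m and distance of clip_mark from where it was at the start of the episode below 0.006 m); the arm keeps its last pose, push and grip.
It fails at once if the marker clip is shifted (distance of clip_mark from where it was at the start of the episode above 0.006 m).
It fails at once if a bystander is disturbed (distance of any of jar, brush, scale_bar from where it was at the start of the episode above 0.025 m or angle between jar's own z axis and vertical above 0.5 rad).
It also fails if it takes over 48 s, if anything falls off the work surface, if the arm or the gripper's body presses on something with over 40 N, if the wrist force passes 120 N, or if a joint passes its speed limit or range.

### The arm

A 6-joint arm with a two-finger parallel gripper is mounted at the origin on the work surface. World frame = base frame: x ahead of the robot, y to its left, z up, the work surface at z = 0. Lengths are in m, angles in rad, forces in N, time in s.
With the tool pointing down it reaches from about 0.25 to 0.775 m from the base axis. Payload 4 kg.
Tool frame: the origin (TCP) lies at the very end of the fingers, on their centre line; the grasp point (between the pads) lies hold_point_z behind it (hold_point_z is the distance from the TCP to the grasp point, in m); z points along the fingers, y is the direction in which the jaws open and shut (so a half turn about z gives the same grasp; the last joint's range is limited). The gripper opens to 94 mm and grips with 3 to 60 N. Pads are 16 mm wide; open, the fingers measure 119 mm over their backs; the gripper's body (75 mm by 177 mm) begins 78 mm behind the grasp point.
Start: joints at [1.129, 0.087, 1.371, -0, 1.684, -0.103], TCP at [0.183, 0.519, 0.174] pointing down, gripper open.
Joint ranges: [-3.1, 3.1], [-0.76, 2.03], [0.27, 2.55], [-1.08, 4.22], [0.17, 2.65], [-2.57, 2.57]. Speed limits (rad/s): [2.79, 2.79, 3.14, 3.14, 3.14, 3.14].

### API

Orientations are given as [roll, pitch, yaw] about the fixed x, y, z axes, in that order (R = Rz(yaw) Ry(pitch) Rx(roll)).
In Python, from bench import * gives the robot as it stands.
- The arm moves only by the tool step_arm, never from a script. Its argument "increments" is text: rows parted by semicolons, each of 6 numbers parted by spaces: the shift along the tool's x, y, z in cm, then the turn, a rotation vector about the tool's x, y, z in rad. A call has 1 to 5 rows; each row shifts and turns the commanded pose from where the row before left it, along the tool's axes as they then stand; what a row does not reach is not made up. A row lasts 1/10 s, in which the tool goes at most 50 mm and 8.59 degrees, less where a joint would pass 70% of its speed; a pose out of reach is approached as far as the arm can. A call is refused whole if a number of a shift passes 5 or a number of a turn 0.15, either way. A call with a gripper value outside its range is refused whole. "claw" is the gripper's target within -1 to 1 (shut at 1, half-way at 0, fully open at -1), set as the call begins (left out, the last holds). The fingers move at their own pace and stop on an object; the grip force is fixed at half the most. Time passes only in rows, so rows that do not move let the fingers close. It gives the time, the measured TCP pose, the force and the opening at its end, in the units of the state.
- get_obs(): the state, without advancing time (a new reading comes with each control period).
- snapshot(name): name is "scene" or "top" or "wrist"; returns the picture (384x512x3 uint8, red, green, blue); there is no depth.
- calibration(name): a dict with "camera_matrix" (3x3 intrinsics, pixels), "k1" (the pictures are not rectified: a ray, as slopes to the right and down, at radius r is drawn at 1 + k1 r^2 times it, then the intrinsics apply), "eye" and "orientation" of the camera in the world; the wrist camera has in their place "tool_from_camera" (4x4, takes a point from camera to tool coordinates, whose origin is the TCP and whose axes are the flange's). Camera axes: x right, y up, looking along -z (the intrinsics and any distortion apply to the point x, -y, -z); pixel columns grow to the right and rows downward; lengths in m; the calibration is good to about 2 mm. A picture is of the moment at which its call begins: read the wrist's pose just before it. calibration takes no time and is no camera call.
- close_job(): hands the job in, once; it reports no verdict.
The state is a dict: "time": time; "joint_positions": joint angles; "qvel": joint speeds; "joint_torque": joint torques, N m; "tool_pos": TCP position; "ee_rot": TCP orientation; "wrist_force": force on the tool from outside, world axes, zero at the start; "wrist_torque": the same for the moment, N m; "width": finger opening in m.
Only numpy, scipy, OpenCV 4.12 (cv2) and the standard library are available. Lean on these libraries where they do the work, as an engineer would, in place of code of your own. Each camera call takes 0.05 s, during which the arm holds its last target. There are 200 camera calls.

## Working session

There is one attempt and no reset: what is moved stays moved. The work goes in short steps, Python scripts to look and compute and a tool call to move; the robot and the scene stay as the last step left them, time stands still between calls to the robot, and variables do not carry over. Pictures are saved under pics/ and viewed, about 8 in all and at most 12, crops included, and the job is handed in when it is done.

Besides the shell and the picture viewer there is one more tool, called as a command line: name --argument value ..., lists and objects as JSON in quotes. step_arm: Moves the arm, as the interface text tells. Its arguments: {"type":"object","properties":{"increments":{"type":"string"},"claw":{"type":"number"}},"required":["increments"]}

```bash
mkdir -p pics; ls; python3 - <<'E'
from bench import *
import cv2
o=get_obs();print(o)
for n in("scene","top","wrist"):
    c=calibration(n);print(n,c)
for n in("scene","top"):
    cv2.imwrite(f"pics/{n}0.png",snapshot(n)[:,:,::-1])
a=cv2.imread("pics/scene0.png");b=cv2.imread("pics/top0.png")
E
```

```text
pics
{'time': 0.0, 'joint_positions': array([ 1.12892483e+00,  8.79353240e-02,  1.37222972e+00,  1.23360139e-05,
        1.68358891e+00, -1.03079690e-01]), 'qvel': array([ 0.00132339, -0.00060395, -0.00120212,  0.00138659, -0.00074833,
        0.00256464]), 'joint_torque': array([-1.11790489e-04, -3.40201485e+01, -3.02419138e+01,  7.14623882e-02,
        3.33149219e-02, -1.37530033e-04]), 'tool_pos': array([0.18251983, 0.51818862, 0.17322745]), 'ee_rot': array([-3.13944408e+00, -2.34587681e-04,  2.80280197e+00]), 'wrist_force': array([-0.22687782, -0.18777375,  0.18394216]), 'wrist_torque': array([-0.00971257, -0.04144311,  0.03140077]), 'width': 0.09417754416672428}
scene {'camera_matrix': array([[353.0557311 ,   0.        , 256.92882669],
       [  0.        , 353.0557311 , 194.7051351 ],
       [  0.        ,   0.        ,   1.        ]]), 'k1': 0.0378027465262216, 'eye': array([1.3334005 , 0.00653936, 0.77172648]), 'orientation': array([ 0.83273319, -0.00444634,  1.50101039])}
top {'camera_matrix': array([[404.83685775,   0.        , 252.75357233],
       [  0.        , 404.83685775, 190.89030934],
       [  0.        ,   0.        ,   1.        ]]), 'k1': -0.06952740007187458, 'eye': array([0.44002355, 0.05280179, 1.15699159]), 'orientation': array([ 0.18802811, -0.01435607, -1.55046933])}
wrist {'camera_matrix': array([[277.49566442,   0.        , 254.82375993],
       [  0.        , 277.49566442, 192.02612807],
       [  0.        ,   0.        ,   1.        ]]), 'k1': -0.05660228020173816, 'tool_from_camera': array([[ 1.72011465e-04,  9.67590631e-01,  2.52523940e-01,
         7.35329312e-02],
       [ 9.99999957e-01, -2.26721485e-04,  1.87554997e-04,
         1.09565850e-04],
       [ 2.38729061e-04,  2.52523897e-01, -9.67590629e-01,
        -2.11285669e-01],
       [ 0.00000000e+00,  0.00000000e+00,  0.00000000e+00,
         1.00000000e+00]])}
```

View pics/scene0.png

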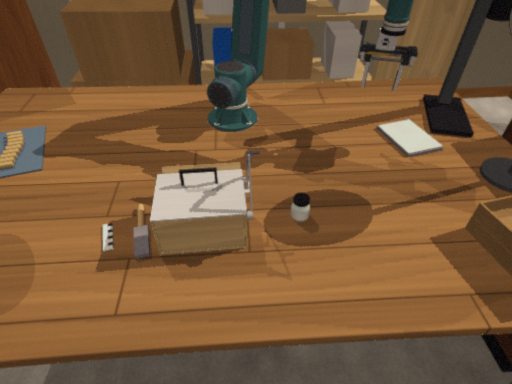

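View pics/top0.png

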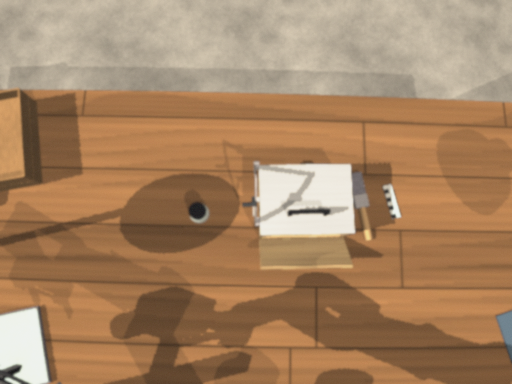

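The flap leans out toward the robot (top view, about (260–352, 236–268)). The lid is white with the black handle at about (309,211). The quadrant is at column ~257, the jar at (198,211), and the brush and scale bar are on the right. I'll zoom in next.

```bash
cat > h.py <<'E'
from bench import *
import numpy as np, cv2
from scipy.spatial.transform import Rotation as R
def rot(e): return R.from_euler('xyz',e).as_matrix()
def cam(n,obs=None):
    c=calibration(n)
    if n=="wrist":
        T=c["tool_from_camera"];o=obs or get_obs();Q=rot(o["ee_rot"])
        return c,Q@T[:3,3]+o["tool_pos"],Q@T[:3,:3]
    return c,np.array(c["eye"]),rot(c["orientation"])
def rays(C,uv):
    c,e,Q=C;K=c["camera_matrix"];uv=np.atleast_2d(uv).astype(float)
    d=(uv-K[:2,2])/[K[0,0],K[1,1]];s=d.copy()
    for _ in range(10): s=d/(1+c["k1"]*(s**2).sum(1,keepdims=True))
    v=np.c_[s[:,0],-s[:,1],-np.ones(len(s))]@Q.T
    return e,v
def onz(C,uv,z):
    e,v=rays(C,uv);return e+v*((z-e[2])/v[:,2])[:,None]
def onplane(C,uv,p,n):
    e,v=rays(C,uv);return e+v*(((p-e)@n)/(v@n))[:,None]
def proj(C,P):
    c,e,Q=C;q=(np.atleast_2d(P)-e)@Q;s=np.c_[q[:,0],-q[:,1]]/-q[:,2:];s=s*(1+c["k1"]*(s**2).sum(1,keepdims=True))
    return s*c["camera_matrix"][0,0]+c["camera_matrix"][:2,2]
E
python3 - <<'E'
from h import *
import bench
print([x for x in dir(bench) if x[0]!='_'])
t=cv2.imread("pics/top0.png");s=cv2.imread("pics/scene0.png")
a=cv2.resize(t[150:280,230:410],None,fx=4.4,fy=4.4,interpolation=cv2.INTER_CUBIC)
cv2.imwrite("pics/topz.png",a)
b=cv2.resize(s[140:265,130:320],None,fx=4.2,fy=4.2,interpolation=cv2.INTER_CUBIC)
cv2.imwrite("pics/scz.png",b)
E
```

```text
['IKError', 'calibration', 'close_job', 'get_obs', 'hold_point_z', 'snapshot']
```

View pics/topz.png

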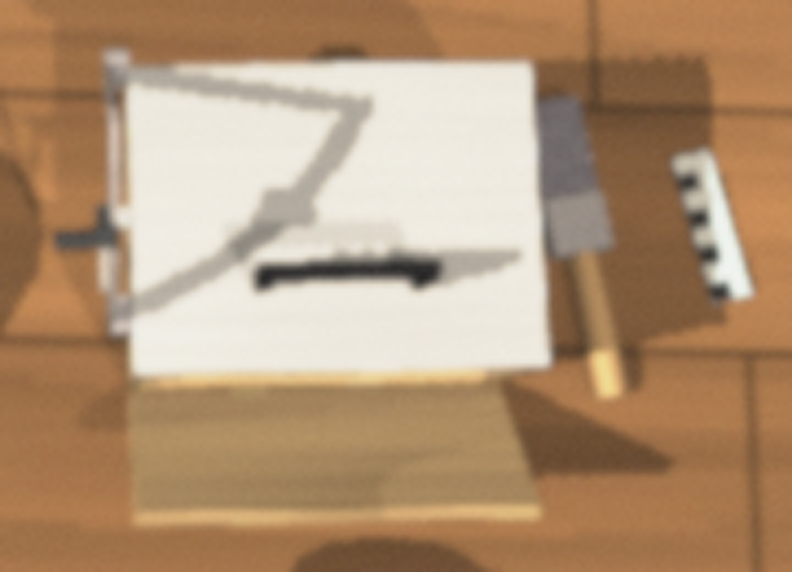

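View pics/scz.png

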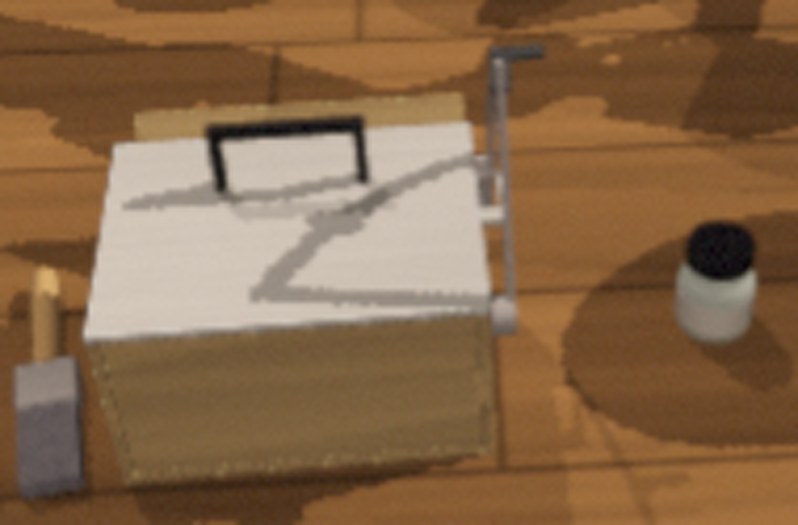

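In the zooms, the lid corners, the flap top edge (top zoom, y≈515) and the clip peg are all clear. The peg is at top zoom (58–105, 239) and scene zoom (505–540, 53), sitting at the top of the quadrant. Next I'll compute poses.

```bash
python3 - <<'E'
from h import *
from scipy.optimize import least_squares
print("hpz",hold_point_z)
T=cam("top");S=cam("scene")
tz=lambda p:np.array(p,float)/4.4+[230,150]-.4
sz=lambda p:np.array(p,float)/4.2+[130,140]-.4
L=np.array([[90,120],[90,-120],[-92,-120],[-92,120]])/1000
tc=tz([(127,65),(533,60),(551,365),(132,375)]); sc=sz([(490,310),(86,340),(114,143),(470,124)])
def W(p,P): 
    c,s=np.cos(p[2]),np.sin(p[2]);P=np.atleast_2d(P)
    return np.c_[p[0]+c*P[:,0]-s*P[:,1],p[1]+s*P[:,0]+c*P[:,1],P[:,2]]
P=np.c_[L,[.136]*4]
for nm,use in(("both",3),("top",1),("scene",2)):
    f=lambda p:np.r_[(proj(T,W(p,P))-tc).ravel()*(use&1>0),(proj(S,W(p,P))-sc).ravel()*(use&2>0)]
    r=least_squares(f,[.4,0,0]);print(nm,r.x,np.round(r.fun,1))
    if use==3:p=r.x
c,s=np.cos(p[2]),np.sin(p[2]);B=np.array([[c,-s,0],[s,c,0],[0,0,1]]);o=np.array([p[0],p[1],0])
ib=lambda X:(X-o)@B
# clip: rays on planes box y
for nm,C,uv,y in(("topbase",T,tz((105,238)),.134),("toptip",T,tz((58,240)),.168),("scbase",S,sz((500,57)),.134),("sctip",S,sz((541,52)),.168)):
    q=ib(onplane(C,uv,o+B@[0,y,0],B[:,1]))[0];print(nm,q,"ang",np.arctan2(q[2]-.13,.09-q[0]),"rad",np.hypot(q[2]-.13,.09-q[0]))
def tri(a,b):
    e1,v1=rays(T,a);e2,v2=rays(S,b)
    k=np.linalg.lstsq(np.c_[v1[0],-v2[0]],e2-e1,rcond=None)[0];A=e1+k[0]*v1[0];D=e2+k[1]*v2[0];return ib((A+D)/2),np.linalg.norm(A-D)
print("tri tip",tri(tz((58,240)),sz((541,52))))
# handle
h=np.array([[-.04,.05,.181],[-.04,-.05,.181]]);print("handle pred",(proj(T,W(p,h))+.4-[230,150])*4.4,(proj(S,W(p,h))+.4-[130,140])*4.2,W(p,[-.04,0,.181]))
# flap angle
for a in np.arange(.3,1.01,.1):
    q=np.array([[-.0955-.12*np.sin(a)-.005*np.cos(a),y,.008+.12*np.cos(a)-.005*np.sin(a)] for y in(.12,-.12)])
    print(round(a,1),(proj(T,W(p,q))+.4-[230,150]).round(2)*4.4)
E
```

```text
hpz 0.0188
both [ 0.61935635 -0.09557545  0.0370556 ] [ 0.4  0.1 -0.4  0.2 -0.2  0.4  0.7 -0.2  0.5  0.  -0.4  0.   0.4  0.6
 -0.1 -0.1]
top [ 0.61961775 -0.09528     0.03786355] [ 0.2  0.  -0.6  0.1 -0.3  0.2  0.6 -0.3  0.   0.  -0.   0.   0.   0.
  0.  -0. ]
scene [ 0.61869966 -0.09594359  0.03583766] [ 0.   0.  -0.   0.  -0.   0.   0.  -0.   0.4 -0.1 -0.5 -0.2  0.4  0.5
 -0.1 -0.2]
topbase [0.00176127 0.134      0.04240303] ang -0.7817484590864324 rad 0.12433544327098485
toptip [ 0.08437333  0.168      -0.49033697] ang -1.5617262361789026 rad 0.6203624879105509
scbase [0.00137638 0.134      0.25786664] ang 0.9647202034736132 rad 0.1555764199348837
sctip [-0.08193591  0.168       0.20014735] ang 0.38737137962203677 rad 0.1856949291297951
tri tip (array([-0.0296724 ,  0.16208968,  0.23751605]), np.float64(0.0002626875959820337))
handle pred [[261.9915583  271.31957549]
 [441.30755712 268.5127665 ]] [[365.18257645 125.18223163]
 [206.99435904 134.89877295]] [[ 0.57938381 -0.09705734  0.181     ]]
0.3 [[135.52  451.968]
 [548.02  444.048]]
0.4 [[135.652 471.636]
 [547.096 463.54 ]]
0.5 [[135.696 490.292]
 [545.6   482.108]]
0.6 [[135.652 507.76 ]
 [543.62  499.444]]
0.7 [[135.52  523.776]
 [541.156 515.416]]
0.8 [[135.344 538.208]
 [538.296 529.804]]
0.9 [[135.08  550.924]
 [535.04  542.476]]
1.0 [[134.728 561.748]
 [531.432 553.3  ]]
```

```bash
cat >> h.py <<'E'
BO=np.array([.6194,-.0956,0]);BY=.037;B=rot([0,0,BY])
def plan(box,yaw=1.608,n=5,start=None):
    """rows from the measured pose to TCP at box coords, tool down; yaw world"""
    o=get_obs();p=np.array(o["tool_pos"]);r=R.from_euler('xyz',o["ee_rot"])
    tgt=BO+B@np.array(box);rt=R.from_euler('xyz',[np.pi,0,yaw])
    w=(r.inv()*rt).as_rotvec();out=[]
    st=(tgt-p)/n
    for i in range(n):
        t=r.inv().apply(tgt-p)/(n-i)*100;t=r.inv().apply((tgt-p)/(n-i))*100
        t=np.round(t,1 if n-i>1 else 2);v=np.round(w/n,3);out.append(" ".join(f"{x:g}" for x in np.r_[t,v]))
        p=p+r.apply(t/100);r=r*R.from_rotvec(v)
    for i in range(0,n,5): print("; ".join(out[i:i+5]))
def tell():
    o=get_obs();print("t",o["time"],"box",((o["tool_pos"]-BO)@B).round(4),"rot",o["ee_rot"].round(3),"F",o["wrist_force"].round(1),"w",round(o["width"],4))
E
python3 -c "
from h import *
plan([-.235,0,.14],n=15)"
```

```text
-2.6 -3.5 0.2 -0 0 0.08; -2.9 -3.2 0.2 -0 0 0.08; -3.2 -3 0.2 -0 0 0.08; -3.4 -2.7 0.2 -0 0 0.08; -3.6 -2.5 0.2 -0 0 0.08
-3.8 -2.2 0.2 -0 0 0.08; -4 -1.8 0.2 -0 0 0.08; -4.1 -1.5 0.3 -0 0 0.08; -4.2 -1.2 0.2 -0 0 0.08; -4.3 -0.9 0.3 -0 0 0.08
-4.3 -0.5 0.2 -0 0 0.08; -4.4 -0.2 0.3 -0 0 0.08; -4.3 0.2 0.2 -0 0 0.08; -4.3 0.5 0.3 -0 0 0.08; -4.29 0.9 0.23 -0 0 0.08
```

step_arm --increments "-2.6 -3.5 0.2 0 0 0.08; -2.9 -3.2 0.2 0 0 0.08; -3.2 -3 0.2 0 0 0.08; -3.4 -2.7 0.2 0 0 0.08; -3.6 -2.5 0.2 0 0 0.08" --claw 1

```text
time: 0.6
tool_pos: [0.2497, 0.3097, 0.1638]
ee_rot: [-3.141, 0.0, 2.4]
wrist_force: [0.8, 0.6, 0.6]
width: 0.0575
```

step_arm --increments "-3.8 -2.2 0.2 0 0 0.08; -4 -1.8 0.2 0 0 0.08; -4.1 -1.5 0.3 0 0 0.08; -4.2 -1.2 0.2 0 0 0.08; -4.3 -0.9 0.3 0 0 0.08"

```text
time: 1.1
tool_pos: [0.3177, 0.1016, 0.1521]
ee_rot: [3.141, 0.0, 2.0]
wrist_force: [1.7, -0.5, 0.7]
width: 0.0177
```

step_arm --increments "-4.3 -0.5 0.2 0 0 0.08; -4.4 -0.2 0.3 0 0 0.08; -4.3 0.2 0.2 0 0 0.08; -4.3 0.5 0.3 0 0 0.08; -4.3 0.9 0.2 0 0 0.08"

```text
time: 1.6
tool_pos: [0.3846, -0.1055, 0.1399]
ee_rot: [-3.141, -0.001, 1.599]
wrist_force: [1.2, 0.6, 0.3]
width: 0.0004
```

```bash
python3 -c "
from h import *
tell();plan([-.215,0,.085],n=5)"
```

```text
t 1.6 box [-0.235  -0.0012  0.1399] rot [-3.141e+00 -1.000e-03  1.599e+00] F [1.2 0.6 0.3] w 0.0004
0 0.4 1.1 -0 -0 -0.002; 0 0.4 1.1 -0 -0 -0.002; 0 0.4 1.1 -0 -0 -0.002; 0.1 0.4 1.1 -0 -0 -0.002; 0.03 0.4 1.09 -0 -0 -0.002
```

step_arm --increments "0 0.4 1.1 0 0 0; 0 0.4 1.1 0 0 0; 0 0.4 1.1 0 0 0; 0.1 0.4 1.1 0 0 0; 0 0.4 1.1 0 0 0"

```text
time: 2.1
tool_pos: [0.4048, -0.1008, 0.0843]
ee_rot: [-3.141, -0.0, 1.605]
wrist_force: [-0.1, 0.3, 0.6]
width: 0.0006
```

step_arm --increments "0 1.2 0 0 0 0; 0 1.2 -0.4 0 0 0; 0 1.2 -0.4 0 0 0; 0 1.2 -0.4 0 0 0; 0 1.2 -0.4 0 0 0"

```text
time: 2.6
tool_pos: [0.4669, -0.1002, 0.1027]
ee_rot: [3.139, 0.001, 1.603]
wrist_force: [0.1, -1.8, 0.4]
width: 0.0005
```

step_arm --increments "0 1 -0.4 0 0 0; 0 1 -0.4 0 0 0; 0 1 -0.2 0 0 0; 0 0.6 0 0 0 0; 0 0 0 0 0 0"

```text
time: 3.1
tool_pos: [0.5013, -0.099, 0.1111]
ee_rot: [-3.141, -0.0, 1.603]
wrist_force: [-0.1, -0.4, 0.3]
width: 0.0004
```

```bash
python3 -c "
from h import *
tell()"
```

```text
t 3.1 box [-0.1181  0.0009  0.1111] rot [-3.141 -0.     1.603] F [-0.1 -0.4  0.3] w 0.0004
```

```bash
python3 - <<'E'
from h import *
t=snapshot("top")[:,:,::-1];w=snapshot("wrist")[:,:,::-1]
a=cv2.resize(t[150:290,220:380],None,fx=3,fy=3,interpolation=cv2.INTER_CUBIC)
b=cv2.resize(w,(560//2*2*1,420))[:, :310+0]
b=cv2.resize(w,None,fx=.6,fy=.6)
H=max(a.shape[0],b.shape[0]);pad=lambda i:cv2.copyMakeBorder(i,0,H-i.shape[0],0,0,cv2.BORDER_CONSTANT)
cv2.imwrite("pics/p1.png",np.hstack([pad(a),pad(b)]));tell()
E
```

```text
t 3.2 box [-0.119   0.0009  0.111 ] rot [-3.141 -0.     1.603] F [-0.6  0.   0.5] w 0.0003
```

View pics/p1.png

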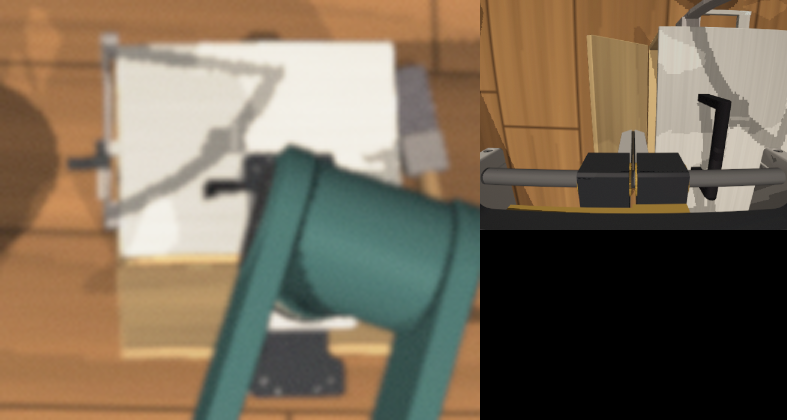

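The flap hasn't moved: its top edge is still at row ~267. The fingertips are thinner than I assumed and passed over its top. I'll back out upward and redo the push lower.

step_arm --increments "0 0 -3 0 0 0; 0 -2 -0.5 0 0 0; 0 -4 0 0 0 0; 0 -4 0 0 0 0; 0 -2.5 0 0 0 0"

```text
time: 3.7
tool_pos: [0.3732, -0.1029, 0.1461]
ee_rot: [-3.141, 0.0, 1.602]
wrist_force: [0.2, 0.1, 0.9]
width: 0.0004
```

step_arm --increments "0 0 3 0 0 0; 0 0 3 0 0 0; 0 0 1 0 0 0; 0 0 0 0 0 0; 0 1 0 0 0 0"

```text
time: 4.2
tool_pos: [0.3861, -0.103, 0.0773]
ee_rot: [3.141, 0.001, 1.602]
wrist_force: [0.3, -0.4, 0.9]
width: 0.0007
```

```bash
python3 -c "
from h import *
tell()"
```

```text
t 4.2 box [-0.2334  0.0012  0.0773] rot [3.141e+00 1.000e-03 1.602e+00] F [ 0.3 -0.4  0.9] w 0.0007
```

step_arm --increments "0 1.2 0 0 0 0; 0 1.2 0 0 0 0; 0 1.2 0 0 0 0; 0 1.2 0 0 0 0; 0 1.2 0 0 0 0"

```text
time: 4.7
tool_pos: [0.4471, -0.1008, 0.0764]
ee_rot: [-3.142, -0.0, 1.603]
wrist_force: [-0.3, -0.3, -0.3]
width: 0.0005
```

step_arm --increments "0 1 0 0 0 0; 0 0.8 0 0 0 0; 0 0.8 -0.5 0 0 0; 0 0.5 -0.7 0 0 0; 0 0 0 0 0 0"

```text
time: 5.2
tool_pos: [0.4782, -0.1002, 0.09]
ee_rot: [3.139, 0.001, 1.603]
wrist_force: [0.3, 0.2, -0.0]
width: 0.0005
```

```bash
python3 - <<'E'
from h import *
t=snapshot("top")[:,:,::-1];w=snapshot("wrist")[:,:,::-1]
a=cv2.resize(t[150:290,220:380],None,fx=2.5,fy=2.5,interpolation=cv2.INTER_CUBIC)
b=cv2.resize(w,None,fx=.78,fy=.78)
H=max(a.shape[0],b.shape[0]);pad=lambda i:cv2.copyMakeBorder(i,0,H-i.shape[0],0,0,cv2.BORDER_CONSTANT)
cv2.imwrite("pics/p2.png",np.hstack([pad(a),pad(b)]));tell()
E
```

```text
t 5.3 box [-0.1425  0.0009  0.089 ] rot [3.141 0.    1.603] F [ 1.1 -0.2  0.2] w 0.0004
```

View pics/p2.png

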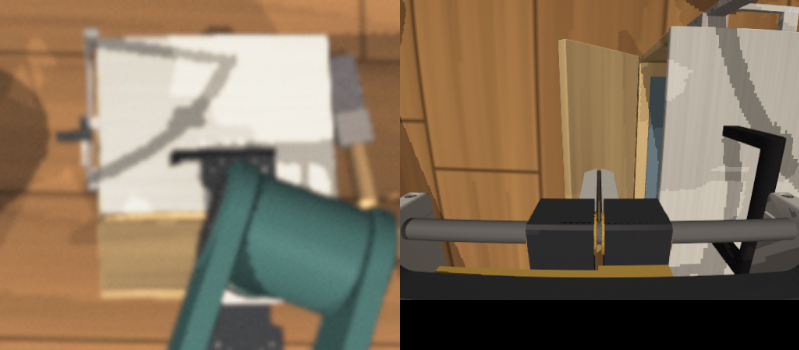

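```bash
python3 - <<'E'
from h import *
C=cam("wrist");T=cam("top");n=B[:,1]
uv=np.array([[208,51],[216,52],[309,73],[306,85]])
for y in(.12,):
    print(((onplane(C,uv,BO+B@[0,y,0],n)-BO)@B).round(4))
o=get_obs();print(proj(C,o["tool_pos"])*.78+[400,0])
a=.67
for a in(.3,.4,.5,.6,.7,.8,.9,1.):
    q=np.array([[-.0955-.12*np.sin(a)+s*.005*np.cos(a),y,.008+.12*np.cos(a)+s*.005*np.sin(a)] for y in(.12,) for s in(-1,1)])
    Q=BO+q@B.T;print(a,(proj(C,Q)*.78+[400,0]).round(),((proj(T,Q)-[220,150])*2.5).round())
E
```

```text
[[-0.1739  0.12    0.0979]
 [-0.1689  0.12    0.0947]
 [-0.0879  0.12    0.0049]
 [-0.073   0.12   -0.0943]]
[[599.0874055  166.86870273]]
0.3 [[607.  32.]
 [620.  31.]] [[101. 256.]
 [101. 246.]]
0.4 [[593.  34.]
 [605.  32.]] [[101. 267.]
 [101. 258.]]
0.5 [[580.  36.]
 [591.  34.]] [[101. 278.]
 [101. 269.]]
0.6 [[569.  38.]
 [578.  36.]] [[101. 287.]
 [101. 279.]]
0.7 [[559.  40.]
 [567.  38.]] [[101. 297.]
 [101. 289.]]
0.8 [[552.  43.]
 [558.  41.]] [[101. 305.]
 [101. 298.]]
0.9 [[546.  45.]
 [551.  43.]] [[101. 312.]
 [101. 306.]]
1.0 [[542.  47.]
 [545.  45.]] [[101. 318.]
 [101. 313.]]
```

```bash
python3 - <<'E'
from h import *
tell();w=snapshot("wrist")[:,:,::-1]
cv2.imwrite("pics/p3.png",cv2.resize(w[40:360,150:400],None,fx=1.8,fy=1.8,interpolation=cv2.INTER_CUBIC))
o=get_obs();print(o["joint_torque"].round(2))
E
```

```text
t 5.3 box [-0.1425  0.0009  0.089 ] rot [3.141 0.    1.603] F [ 1.1 -0.2  0.2] w 0.0004
[ 3.000e-02 -2.851e+01 -2.963e+01  7.000e-02  2.000e-02  0.000e+00]
```

View pics/p3.png

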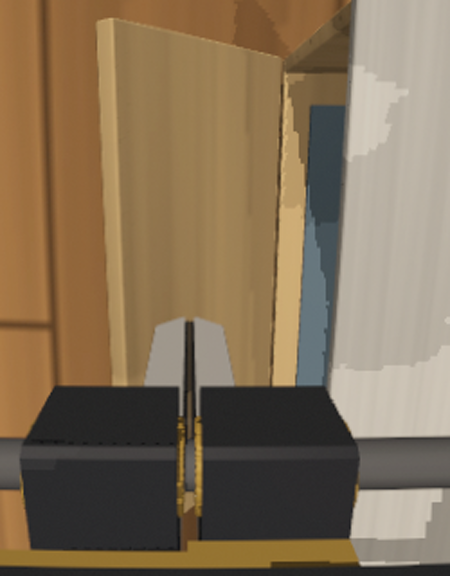

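The zoom shows the fingertip at (190,320) in front of the flap's inner face, so it is inside the flap with no contact force. I can't explain how it got there. I'll go back out and approach in small steps, reading the force each time.

step_arm --increments "0 0 -3 0 0 0; 0 0 -3 0 0 0; 0 -4 0 0 0 0; 0 -4 0 0 0 0; 0 0 0 0 0 0"

```text
time: 5.85
tool_pos: [0.3931, -0.1021, 0.1481]
ee_rot: [-3.14, 0.0, 1.601]
wrist_force: [0.0, -0.1, -0.8]
width: -0.0001
```

step_arm --increments "0 0 3 0 0 0; 0 0 3 0 0 0; 0 0 2.5 0 0 0; 0 0 0 0 0 0"

```text
time: 6.25
tool_pos: [0.3941, -0.1012, 0.0596]
ee_rot: [-3.134, -0.004, 1.603]
wrist_force: [-1.7, -0.4, 0.4]
width: 0.0005
```

step_arm --increments "0 1 0 0 0 0; 0 1 0 0 0 0"

```text
time: 6.45
tool_pos: [0.4191, -0.1023, 0.0652]
ee_rot: [3.138, 0.001, 1.602]
wrist_force: [1.3, 0.2, 0.2]
width: 0.0003
```

step_arm --increments "0 1 0 0 0 0"

```text
time: 6.55
tool_pos: [0.4294, -0.1019, 0.0652]
ee_rot: [3.138, 0.001, 1.603]
wrist_force: [0.6, 0.7, 0.4]
width: 0.0006
```

step_arm --increments "0 1 0 0 0 0"

```text
time: 6.65
tool_pos: [0.4389, -0.1014, 0.0646]
ee_rot: [3.139, 0.001, 1.603]
wrist_force: [-0.7, 0.4, -0.3]
width: 0.001
```

step_arm --increments "0 1 0 0 0 0"

```text
time: 6.75
tool_pos: [0.44, -0.1013, 0.065]
ee_rot: [-3.123, 0.001, 1.603]
wrist_force: [-35.1, -0.9, 33.4]
width: 0.0005
```

```bash
python3 - <<'E'
from h import *
tell();w=snapshot("wrist")[:,:,::-1]
cv2.imwrite("pics/p4.png",cv2.resize(w[40:360,150:400],None,fx=1.8,fy=1.8,interpolation=cv2.INTER_CUBIC))
E
```

```text
t 6.75 box [-0.1795  0.0009  0.065 ] rot [-3.123e+00  1.000e-03  1.603e+00] F [-35.1  -0.9  33.4] w 0.0005
```

View pics/p4.png

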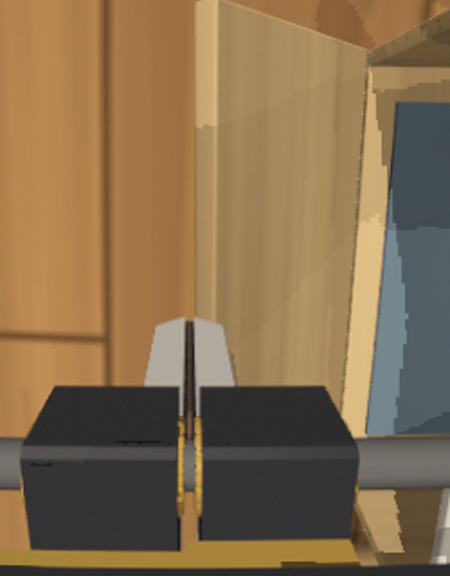

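Now there is a sharp contact of about 48 N, back and up. That doesn't fit fingers on the flap and is most likely the gripper body near the lid edge. The flap itself still looks open. I'll back off straight away.

step_arm --increments "0 -2 0 0 0 0; 0 -2 -1 0 0 0; 0 -1 -1 0 0 0; 0 0 0 0 0 0"

```text
time: 7.2
tool_pos: [0.398, -0.103, 0.0855]
ee_rot: [3.137, 0.002, 1.602]
wrist_force: [0.2, 0.2, -0.1]
width: 0.0005
```

```bash
python3 - <<'E'
from h import *
tell();C=cam("wrist");w=snapshot("wrist")[:,:,::-1];t=snapshot("top")[:,:,::-1]
a=cv2.resize(t[150:290,240:370],None,fx=2.7,fy=2.7,interpolation=cv2.INTER_CUBIC)
b=cv2.resize(w,None,fx=.85,fy=.85)
H=max(a.shape[0],b.shape[0]);pad=lambda i:cv2.copyMakeBorder(i,0,H-i.shape[0],0,0,cv2.BORDER_CONSTANT)
cv2.imwrite("pics/p5.png",np.hstack([pad(a),pad(b)]))
for a in(.3,.5,.6,.7,.8,.9,1.):
    q=np.array([[-.0955-.12*np.sin(a)+s*.005*np.cos(a),y,.008+.12*np.cos(a)+s*.005*np.sin(a)] for y in(.12,-.12) for s in(-1,)])
    Q=BO+q@B.T;print(a,(proj(C,Q)*.85+[351,0]).round().tolist())
q=np.array([[-.092,y,.136] for y in(.12,-.12)]+[[-.04,y,.181] for y in(.05,-.05)])
print((proj(C,BO+q@B.T)*.85+[351,0]).round().tolist())
E
```

```text
t 7.2 box [-0.2215  0.0008  0.0855] rot [3.137e+00 2.000e-03 1.602e+00] F [ 0.2  0.2 -0.1] w 0.0005
0.3 [[691.0, 35.0], [658.0, 312.0]]
0.5 [[655.0, 38.0], [633.0, 304.0]]
0.6 [[639.0, 40.0], [622.0, 299.0]]
0.7 [[624.0, 42.0], [611.0, 293.0]]
0.8 [[612.0, 45.0], [602.0, 288.0]]
0.9 [[601.0, 47.0], [594.0, 281.0]]
1.0 [[592.0, 50.0], [588.0, 275.0]]
[[765.0, 32.0], [710.0, 323.0], [881.0, 151.0], [833.0, 294.0]]
```

View pics/p5.png

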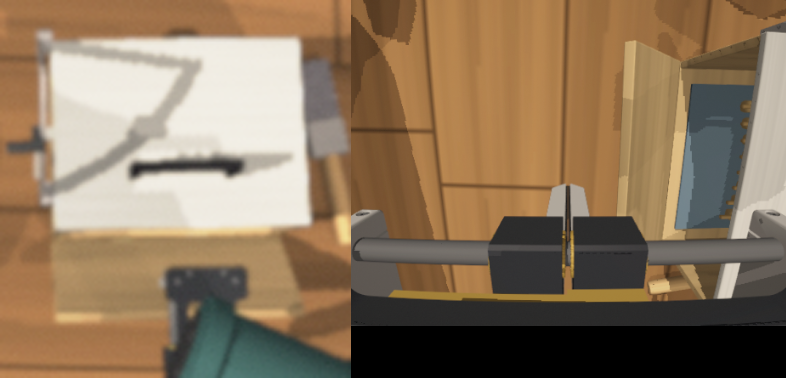

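Everything fits if the real fingertips are about 35 mm short of the reported TCP:
- The fingertip's image position and width both put it nearer the camera.
- The 45° contact force matches the tip meeting the flap's top end face.
- The earlier passes went clean over the flap.

I'll redo the push about 36 mm lower.

step_arm --increments "0 -0.5 1.5 0 0 0; 0 0 1.5 0 0 0; 0 0 1.5 0 0 0; 0 1 0 0 0 0; 0 1 0 0 0 0"

```text
time: 7.8
tool_pos: [0.4129, -0.1019, 0.0382]
ee_rot: [-3.142, -0.0, 1.603]
wrist_force: [-0.7, -0.3, 0.3]
width: 0.0003
```

step_arm --increments "0 1 0 0 0 0; 0 1 0 0 0 0; 0 0.5 0 0 0 0"

```text
time: 8.1
tool_pos: [0.4315, -0.1016, 0.04]
ee_rot: [-3.126, 0.001, 1.604]
wrist_force: [-28.4, -0.5, 25.3]
width: 0.0005
```

step_arm --increments "0 0.7 0 0 0 0; 0 0.7 0 0 0 0"

```text
time: 8.3
tool_pos: [0.4487, -0.1012, 0.0402]
ee_rot: [-3.136, 0.001, 1.603]
wrist_force: [-9.2, 0.1, 7.3]
width: 0.0004
```

```bash
cat >> h.py <<'E'
def flapscan(rows=(45,55,70,90)):
    C=cam("wrist");w=snapshot("wrist");hsv=cv2.cvtColor(w,cv2.COLOR_RGB2HSV)
    for v in rows:
        g=hsv[v].astype(int);d=np.abs(np.diff(cv2.GaussianBlur(w,(3,3),0)[v].astype(int),axis=0)).sum(1)
        print(v,[(u,int(d[u])) for u in range(150,505) if d[u]>35 and d[u]==d[u-2:u+3].max()])
    for a in(0,.1,.2,.3,.4,.5,.6,.7):
        q=np.array([[-.0955-.12*np.sin(a)-.005*np.cos(a),y,.008+.12*np.cos(a)-.005*np.sin(a)] for y in(.12,-.12)])
        P=proj(C,BO+q@B.T);print(a,[(v,round(float(np.interp(v,[P[0,1],P[1,1]],[P[0,0],P[1,0]])))) for v in rows])
E
python3 -c "
from h import *
tell();flapscan()"
```

```text
t 8.3 box [-0.1708  0.0007  0.0402] rot [-3.136e+00  1.000e-03  1.603e+00] F [-9.2  0.1  7.3] w 0.0004
45 [(281, 58), (299, 61), (447, 36), (454, 72)]
55 [(281, 56), (299, 69), (453, 71)]
70 [(280, 58), (299, 71), (354, 57), (444, 44), (451, 68)]
90 [(280, 57), (298, 74), (352, 74), (357, 74), (449, 73)]
0 [(45, 420), (55, 419), (70, 416), (90, 414)]
0.1 [(45, 391), (55, 390), (70, 388), (90, 386)]
0.2 [(45, 362), (55, 361), (70, 360), (90, 358)]
0.3 [(45, 334), (55, 333), (70, 332), (90, 331)]
0.4 [(45, 307), (55, 306), (70, 306), (90, 305)]
0.5 [(45, 282), (55, 282), (70, 282), (90, 281)]
0.6 [(45, 261), (55, 261), (70, 261), (90, 261)]
0.7 [(45, 243), (55, 243), (70, 243), (90, 243)]
```

The scan puts the flap edge at column 281, so the flap is at ≈0.5 rad and closing, as predicted. I'll shift the push sideways to box y≈−0.1 so the gripper body can't meet the handle, then continue along the arc.

step_arm --increments "0 -1.5 0 0 0 0; -3.5 0 0 0 0 0; -3.5 0 0 0 0 0; -3 0 0 0 0 0; 0 0.8 0 0 0 0"

```text
time: 8.85
tool_pos: [0.4479, -0.2044, 0.0391]
ee_rot: [3.14, 0.002, 1.599]
wrist_force: [0.3, -0.3, -0.2]
width: 0.0003
```

step_arm --increments "0 0.8 -0.4 0 0 0; 0 0.8 -0.5 0 0 0; 0 0.8 -0.5 0 0 0; 0 0.8 -0.4 0 0 0"

```text
time: 9.25
tool_pos: [0.4793, -0.1985, 0.0564]
ee_rot: [-3.14, -0.001, 1.604]
wrist_force: [-1.8, -0.4, -2.4]
width: 0.0006
```

```bash
python3 -c "
from h import *
tell();flapscan((30,60))"
```

```text
t 9.25 box [-0.1438 -0.0976  0.0564] rot [-3.140e+00 -1.000e-03  1.604e+00] F [-1.8 -0.4 -2.4] w 0.0006
30 [(281, 47), (300, 85), (318, 103), (334, 85), (373, 75), (487, 77)]
60 [(280, 68), (300, 79), (316, 94), (333, 84), (341, 51), (371, 85), (490, 86)]
0 [(30, 342), (60, 340)]
0.1 [(30, 318), (60, 317)]
0.2 [(30, 293), (60, 293)]
0.3 [(30, 270), (60, 270)]
0.4 [(30, 249), (60, 249)]
0.5 [(30, 230), (60, 230)]
0.6 [(30, 213), (60, 214)]
0.7 [(30, 199), (60, 200)]
```

The flap is at ≈0.25 and following. I'll finish the push.

step_arm --increments "0 0.8 -0.3 0 0 0; 0 0.8 -0.2 0 0 0; 0 0.8 -0.1 0 0 0; 0 0.6 0 0 0 0"

```text
time: 9.7
tool_pos: [0.5099, -0.1984, 0.0628]
ee_rot: [3.141, -0.001, 1.603]
wrist_force: [-3.8, 1.5, 1.1]
width: 0.0008
```

step_arm --increments "0 0.5 0 0 0 0; 0 0 0 0 0 0; 0 0 0 0 0 0"

```text
time: 10.0
tool_pos: [0.5102, -0.1984, 0.0629]
ee_rot: [-3.133, -0.001, 1.603]
wrist_force: [-14.3, 3.5, 6.9]
width: 0.0006
```

```bash
python3 -c "
from h import *
tell();flapscan((30,60))"
```

```text
t 10.0 box [-0.1129 -0.0987  0.0629] rot [-3.133e+00 -1.000e-03  1.603e+00] F [-14.3   3.5   6.9] w 0.0006
30 [(279, 69), (299, 75), (414, 74), (442, 82), (460, 212), (504, 108)]
60 [(279, 77), (299, 77), (418, 70), (419, 70), (446, 69), (457, 190), (500, 209)]
0 [(30, 278), (60, 277)]
0.1 [(30, 254), (60, 254)]
0.2 [(30, 232), (60, 232)]
0.3 [(30, 211), (60, 212)]
0.4 [(30, 192), (60, 193)]
0.5 [(30, 175), (60, 177)]
0.6 [(30, 161), (60, 163)]
0.7 [(30, 150), (60, 152)]
```

The flap is shut: edge at column 279 against 278 predicted for 0 rad, with 14 N on the hard stop at x = −0.113. Now for the handle: back off, rise, open the gripper and go above the bar.

step_arm --increments "0 -1 0 0 0 0; 0 -2 0 0 0 0; 0 -1 -4 0 0 0; 0 0 -4.5 0 0 0; 0 0 -4.5 0 0 0"

```text
time: 10.55
tool_pos: [0.4745, -0.2005, 0.1943]
ee_rot: [3.139, 0.001, 1.602]
wrist_force: [0.6, -0.9, -0.3]
width: 0.0006
```

step_arm --increments "3 3 0 0 0 0; 3 3 0 0 0 0; 3 3 0 0 0 0; 1 2 0 0 0 0; 0 0 0 0 0 0" --claw -1

```text
time: 11.05
tool_pos: [0.5836, -0.095, 0.1923]
ee_rot: [3.138, 0.0, 1.606]
wrist_force: [0.1, 0.2, -0.2]
width: 0.0368
```

```bash
python3 - <<'E'
from h import *
tell();C=cam("wrist");w=snapshot("wrist")[:,:,::-1]
cv2.imwrite("pics/p6.png",w)
q=np.array([[-.04,y,.181] for y in(.05,-.05)]+[[-.092,.12,.136],[.09,.12,.136],[-.0297,.162,.2375]]);print(proj(C,BO+q@B.T).round())
plan([-.04,0,.15],n=3)
E
```

```text
t 11.05 box [-0.0358  0.002   0.1923] rot [3.138 0.    1.606] F [ 0.1  0.2 -0.2] w 0.0368
[[250. 152.]
 [251. 265.]
 [193.  70.]
 [392.  71.]
 [267. -48.]]
-0 -0.1 1.4 0.001 0 -0.001; -0 -0.1 1.4 0.001 0 -0.001; -0.08 -0.08 1.44 0.001 0 -0.001
```

View pics/p6.png

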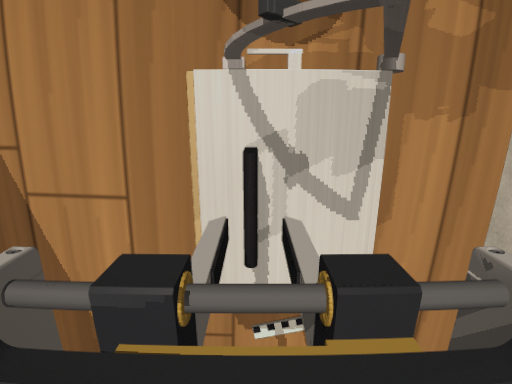

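The bar (column 251, rows 148–267) lies between the fingertips at columns ~225 and ~285. The flap is shut and the lid is down. I'll descend, checking force.

step_arm --increments "-0.1 -0.2 1 0 0 0; 0 -0.2 1 0 0 0; 0 0 1 0 0 0; 0 0 1 0 0 0; 0 0 0 0 0 0" --claw -0.2

```text
time: 11.6
tool_pos: [0.5751, -0.0978, 0.1498]
ee_rot: [-3.138, -0.001, 1.602]
wrist_force: [-0.5, 0.5, 0.1]
width: 0.0564
```

step_arm --increments "0 0 0.8 0 0 0; 0 0 0.8 0 0 0; 0 0 0.6 0 0 0; 0 0 0 0 0 0"

```text
time: 12.0
tool_pos: [0.576, -0.0974, 0.1289]
ee_rot: [-3.139, -0.001, 1.603]
wrist_force: [0.7, -0.6, 0.4]
width: 0.0562
```

step_arm --increments "0 0 0 0 0 0; 0 0 0 0 0 0; 0 0 0 0 0 0; 0 0 0 0 0 0; 0 0 0 0 0 0" --claw 1

```text
time: 12.5
tool_pos: [0.5769, -0.0977, 0.1306]
ee_rot: [3.141, 0.0, 1.603]
wrist_force: [0.5, -0.1, -0.9]
width: 0.0196
```

```bash
python3 -c "
from h import *
tell()"
```

```text
t 12.5 box [-0.0426 -0.0005  0.1306] rot [3.141 0.    1.603] F [ 0.5 -0.1 -0.9] w 0.0196
```

step_arm --increments "0 0 0 0 0 0; 0 0 0 0 0 0; 0 0 0 0 0 0"

```text
time: 12.8
tool_pos: [0.58, -0.0976, 0.1306]
ee_rot: [3.134, 0.0, 1.603]
wrist_force: [7.9, -0.2, -2.4]
width: 0.0113
```

```bash
python3 - <<'E'
from h import *
tell();o=get_obs()
b0=(o["tool_pos"]-BO)@B
bar=lambda a:np.array([-.13*np.cos(a)+.051*np.sin(a),0,.13*np.sin(a)+.051*np.cos(a)])
# hold offset so that the bar centre (lid shut) = current TCP
prev=bar(0);n=15;A=.70
for i in range(1,n+1):
    d=(bar(A*i/n)-prev)*100;prev=prev+np.round(np.array([d[0],0,d[2]]),1)/100
    print("0 %g %g"%(round(d[0],1),-round(d[2],1)),end="; ")
print(prev-bar(0), bar(.732)-bar(0))
E
```

```text
t 12.8 box [-0.0394 -0.0005  0.1306] rot [3.134 0.    1.603] F [ 7.9 -0.2 -2.4] w 0.0113
0 0.3 -0.6; 0 0.2 -0.6; 0 0.3 -0.6; 0 0.4 -0.5; 0 0.3 -0.6; 0 0.4 -0.5; 0 0.4 -0.5; 0 0.5 -0.5; 0 0.4 -0.5; 0 0.5 -0.4; 0 0.5 -0.4; 0 0.5 -0.4; 0 0.5 -0.4; 0 0.6 -0.4; 0 0.5 -0.3; [0.063 0.    0.072] [0.0673872  0.         0.07382242]
```

Bar gripped (width 11.3 mm). Lifting along the arc.

step_arm --increments "0 0.5 -0.6 0 0 0; 0 0.3 -0.6 0 0 0; 0 0.3 -0.6 0 0 0; 0 0.4 -0.5 0 0 0; 0 0.3 -0.6 0 0 0"

```text
time: 13.3
tool_pos: [0.5937, -0.0971, 0.1587]
ee_rot: [-3.138, -0.001, 1.603]
wrist_force: [-0.9, -0.6, -9.5]
width: 0.011
```

step_arm --increments "0 0.4 -0.5 0 0 0; 0 0.4 -0.5 0 0 0; 0 0.5 -0.5 0 0 0; 0 0.4 -0.5 0 0 0; 0 0.5 -0.4 0 0 0"

```text
time: 13.8
tool_pos: [0.6146, -0.0963, 0.1845]
ee_rot: [-3.137, -0.0, 1.602]
wrist_force: [-8.6, -0.3, -2.9]
width: 0.0107
```

```bash
cat >> h.py <<'E'
def lidang():
    o=get_obs();b=(o["tool_pos"]-BO)@B
    # bar centre = TCP + (dx,dz) as when shut: bar (-.04,.181) <-> TCP (-.0394,.1306)
    x,z=b[0]-.0006,b[2]+.0504
    print("lid from tool %.3f radius %.4f (.1396)"%(np.arctan2(z-.13,.09-x)-np.arctan2(.051,.13),np.hypot(z-.13,.09-x)))
E
python3 -c "
from h import *
tell();lidang()"
```

```text
t 13.8 box [-0.0048 -0.0005  0.1845] rot [-3.137 -0.     1.602] F [-8.6 -0.3 -2.9] w 0.0107
lid from tool 0.459 radius 0.1418 (.1396)
```

step_arm --increments "0 0.5 -0.4 0 0 0; 0 0.5 -0.4 0 0 0; 0 0.5 -0.4 0 0 0; 0 0.6 -0.3 0 0 0; 0 0.5 -0.3 0 0 0"

```text
time: 14.3
tool_pos: [0.6398, -0.0954, 0.2044]
ee_rot: [-3.137, -0.0, 1.602]
wrist_force: [-12.0, 0.3, 0.4]
width: 0.0112
```

step_arm --increments "0 0.2 -0.1 0 0 0; 0 0 0 0 0 0; 0 0 0 0 0 0"

```text
time: 14.6
tool_pos: [0.6421, -0.0953, 0.2057]
ee_rot: [-3.138, 0.0, 1.602]
wrist_force: [-11.2, -0.5, 1.6]
width: 0.0116
```

```bash
python3 - <<'E'
from h import *
tell();lidang();C=cam("wrist");w=snapshot("wrist")[:,:,::-1];s=snapshot("scene")[:,:,::-1];t=snapshot("top")[:,:,::-1]
for n,i in(("w7",w),("s7",s),("t7",t)): cv2.imwrite(f"pics/{n}.png",i)
a=cv2.resize(s[110:240,140:270],(390,390),interpolation=cv2.INTER_CUBIC)
b=cv2.resize(t[140:270,225:355],(390,390),interpolation=cv2.INTER_CUBIC)
c=cv2.resize(w[0:100,130:390],(520,200),interpolation=cv2.INTER_CUBIC)
c=cv2.copyMakeBorder(c,0,0,0,260,cv2.BORDER_CONSTANT)
cv2.imwrite("pics/p7.png",np.vstack([np.hstack([a,b]),c]))
S=cam("scene");T=cam("top")
def pr(P):
    Q=BO+B@np.array(P);return ((proj(S,Q)[0]-[140,110])*3).round(),((proj(T,Q)[0]-[225,140])*3+[390,0]).round(),((proj(C,Q)[0]-[130,0])*2+[0,390]).round()
for a in(.6,.65,.7,.75,.8):
    print(a,"ptr",*pr([.09-.133*np.cos(a),.13,.13+.133*np.sin(a)]),"edge+y",*pr([.09-.182*np.cos(a)+.006*np.sin(a),.12,.13+.182*np.sin(a)+.006*np.cos(a)]),"mark",*pr([.09-.148*np.cos(a),.134,.13+.148*np.sin(a)]))
E
```

```text
t 14.6 box [ 0.0227 -0.0005  0.2057] rot [-3.138  0.     1.602] F [-11.2  -0.5   1.6] w 0.0116
lid from tool 0.703 radius 0.1433 (.1396)
0.6 ptr [320. 165.] [484. 186.] [128. 465.] edge+y [304. 111.] [499. 227.] [-16. 473.] mark [323. 149.] [480. 200.] [ 85. 446.]
0.65 ptr [320. 163.] [484. 180.] [136. 460.] edge+y [305. 107.] [499. 218.] [ -8. 466.] mark [323. 146.] [480. 193.] [ 93. 439.]
0.7 ptr [321. 161.] [484. 174.] [145. 455.] edge+y [305. 105.] [500. 209.] [  1. 458.] mark [324. 144.] [480. 186.] [103. 433.]
0.75 ptr [321. 159.] [484. 167.] [156. 450.] edge+y [305. 102.] [500. 200.] [ 14. 450.] mark [324. 142.] [480. 179.] [114. 427.]
0.8 ptr [321. 158.] [484. 160.] [168. 445.] edge+y [306. 100.] [500. 190.] [ 29. 441.] mark [325. 141.] [480. 171.] [127. 420.]
```

View pics/p7.png

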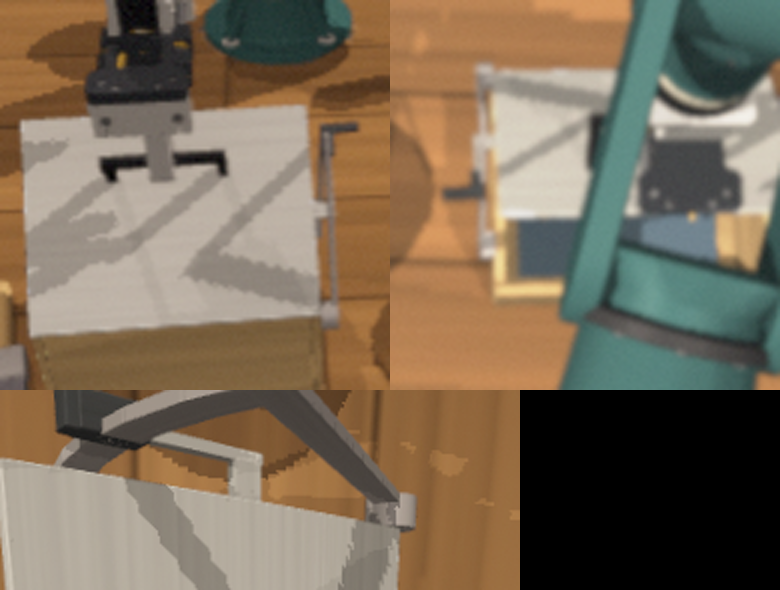

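The lid's +y near corner is at wrist (3,460), top (497,215) and scene (306,106), which puts the lid at ≈0.67–0.71. The clip peg is clear at top-crop (445–480,190) and scene-crop (325–357,128). Next I'll refine the clip angle and lid angle together.

```bash
python3 - <<'E'
from h import *
from scipy.optimize import least_squares
T=cam("top");S=cam("scene")
def peg(f,x0,x1,y0,y1):
    g=cv2.cvtColor(cv2.imread(f),cv2.COLOR_BGR2HSV).astype(float);im=cv2.imread(f).astype(float)
    sub=im[y0:y1,x0:x1];wt=np.clip(60-(sub.max(2)-sub.min(2)),0,None)*(sub.max(2)<150)  # grey, dark
    out=[]
    for j in range(x1-x0):
        c=wt[:,j]
        if c.sum()>30: out.append((x0+j,(c*np.arange(y0,y1)).sum()/c.sum(),c.sum()))
    return np.array(out)
for nm in(("top0","scene0"),("t7","s7")):
    a=peg(f"pics/{nm[0]}.png",240,252,196,212);b=peg(f"pics/{nm[1]}.png",252,261,146,157)
    print(a.round(1).tolist(),b.round(1).tolist())
    # line parallel to box y at (x,z): fit rows at columns
    def pts(p): return np.array([BO+B@np.array([p[0],y,p[1]]) for y in(.13,.18)])
    def f(p):
        r=[]
        for C,d in((T,a),(S,b)):
            q=proj(C,pts(p));q=q[np.argsort(q[:,0])];r+=list(np.interp(d[:,0],q[:,0],q[:,1])-d[:,1])
        return r
    r=least_squares(f,[-.03,.237],loss='soft_l1');x,z=r.x;print("peg",r.x,"ang",np.arctan2(z-.13,.09-x),"rad",np.hypot(z-.13,.09-x),np.round(r.fun,1))
# quadrant foot/top edges & lid near edge rows
def lidpts(a,y):return BO+B@np.array([.09-.182*np.cos(a)+.006*np.sin(a),y,.13+.182*np.sin(a)+.006*np.cos(a)])
for f,C,cols in(("t7",T,(264,268,272,276,280,284)),("s7",S,(152,160,164,210,220,228,236))):
    g=cv2.cvtColor(cv2.imread(f"pics/{f}.png"),cv2.COLOR_BGR2HSV)[:,:,1].astype(float);
    for u in cols:
        col=cv2.GaussianBlur(g,(1,3),0)[135:235,u] if f=="t7" else g[130:165,u]
        y0=135 if f=="t7" else 130
        d=np.diff(col);i=int(np.argmax(d) if f=="t7" else np.argmin(d));i0=max(i-2,0);wv=np.abs(d[i0:i+3]);v=y0+.5+(wv*np.arange(i0,i0+len(wv))).sum()/wv.sum()
        A=np.arange(.5,.95,.01);vv=[]
        for k in A:
            q=proj(C,[lidpts(k,.12),lidpts(k,-.12)]);q=q[np.argsort(q[:,0])];vv.append(np.interp(u,q[:,0],q[:,1]))
        o=np.argsort(vv);print(f,u,round(v,1),"lid",round(float(np.interp(v,np.array(vv)[o],A[o])),3))
E
```

```text
[[243.0, 204.2, 112.0], [244.0, 204.2, 159.0], [245.0, 204.2, 165.0], [246.0, 204.2, 163.0], [247.0, 204.2, 167.0], [248.0, 204.1, 177.0], [249.0, 204.1, 180.0], [250.0, 203.9, 182.0], [251.0, 203.6, 210.0]] [[252.0, 152.3, 182.0], [253.0, 152.2, 172.0], [254.0, 152.2, 160.0], [255.0, 152.1, 169.0], [256.0, 151.9, 167.0], [257.0, 151.8, 159.0], [258.0, 151.8, 146.0], [259.0, 151.8, 57.0]]
peg [-0.02978681  0.23786576] ang 0.7330808456058111 rad 0.16119523372022865 [-0.1 -0.1 -0.1 -0.1 -0.1 -0.1  0.   0.1  0.5 -0.1 -0.1 -0.1 -0.   0.1
  0.1  0.1 -0. ]
[[243.0, 204.1, 87.0], [244.0, 204.3, 139.0], [245.0, 204.2, 145.0], [246.0, 204.2, 144.0], [247.0, 204.2, 151.0], [248.0, 204.1, 155.0], [249.0, 204.0, 164.0], [250.0, 203.9, 165.0], [251.0, 203.5, 187.0]] [[252.0, 152.3, 133.0], [253.0, 152.2, 125.0], [254.0, 152.2, 117.0], [255.0, 152.1, 124.0], [256.0, 152.0, 126.0], [257.0, 152.0, 125.0], [258.0, 151.9, 94.0]]
peg [-0.0297321   0.23777468] ang 0.732887960390037 rad 0.16109362345530115 [ 0.  -0.2 -0.1 -0.2 -0.1 -0.1  0.   0.2  0.5 -0.   0.  -0.  -0.   0.
 -0.  -0. ]
t7 264 212.6 lid 0.651
t7 268 231.6 lid 0.5
t7 272 232.2 lid 0.5
t7 276 232.2 lid 0.5
t7 280 232.1 lid 0.5
t7 284 213.5 lid 0.631
s7 152 149.1 lid 0.746
s7 160 148.6 lid 0.749
s7 164 148.2 lid 0.765
s7 210 145.6 lid 0.765
s7 220 145.6 lid 0.728
s7 228 145.1 lid 0.731
s7 236 144.6 lid 0.736
```

```bash
python3 - <<'E'
from h import *
w=cv2.imread("pics/w7.png")
cv2.imwrite("pics/p8.png",cv2.resize(w[0:70,120:272],None,fx=5,fy=5,interpolation=cv2.INTER_CUBIC))
E
```

```text
(no output)
```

View pics/p8.png

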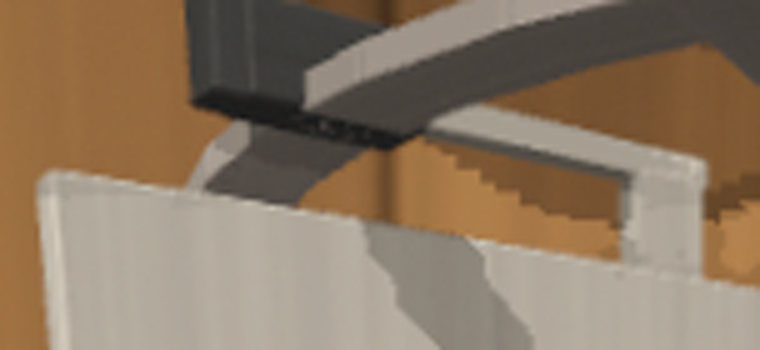

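The last picture shows the pointer strip ending behind the clip body, with the lid's near +y corner at zoom (58,178) for the top face and (40,184) for the bottom. I'll compute the lid angle from those rays.

```bash
python3 - <<'E'
from h import *
C=cam("wrist");n=B[:,1]  # arm has held this pose since the picture
z=lambda p:np.array(p)/5+[120,0]-.4
for nm,uv,y,h in(("top corner",(58,178),.12,.006),("bottom corner",(40,184),.12,0),("ptr post outer",(705,165),.133,0),("quadrant foot",None,0,0)):
    if uv is None: continue
    q=((onplane(C,z(uv),BO+B@[0,y,0],n)-BO)@B)[0];x,Z=.09-q[0],q[2]-.13
    R_=np.hypot(x,Z);print(nm,q.round(4),"rad",R_.round(4),"ang",round(np.arctan2(Z,x)-np.arcsin(h/R_),3))
def pr(P): return ((proj(C,BO+B@np.array(P))[0]-[120,0]+.4)*5).round().tolist()
for a in(.62,.66,.7,.74,.78):
    print(a,"corner",pr([.09-.182*np.cos(a)+.006*np.sin(a),.12,.13+.182*np.sin(a)+.006*np.cos(a)]),"bot",pr([.09-.182*np.cos(a),.12,.13+.182*np.sin(a)]),
     "clip r148,161,135 y.134",[pr([.09-r*np.cos(a),.134,.13+r*np.sin(a)]) for r in(.135,.148,.161,.175)])
lidang();tell()
E
```

```text
top corner [-0.0461  0.12    0.2497] rad 0.1812 ang 0.688
bottom corner [-0.049   0.12    0.2477] rad 0.1822 ang 0.703
ptr post outer [0.027  0.133  0.2032] rad 0.0966 ang 0.861
0.62 corner [20.0, 203.0] bot [11.0, 214.0] clip r148,161,135 y.134 [[365.0, 150.0], [273.0, 135.0], [175.0, 119.0], [61.0, 100.0]]
0.66 corner [36.0, 188.0] bot [24.0, 200.0] clip r148,161,135 y.134 [[382.0, 140.0], [290.0, 122.0], [191.0, 104.0], [75.0, 83.0]]
0.7 corner [56.0, 172.0] bot [40.0, 185.0] clip r148,161,135 y.134 [[401.0, 129.0], [309.0, 110.0], [210.0, 89.0], [93.0, 65.0]]
0.74 corner [80.0, 156.0] bot [61.0, 170.0] clip r148,161,135 y.134 [[422.0, 118.0], [331.0, 97.0], [232.0, 73.0], [114.0, 46.0]]
0.78 corner [109.0, 139.0] bot [86.0, 153.0] clip r148,161,135 y.134 [[446.0, 108.0], [357.0, 83.0], [258.0, 57.0], [140.0, 26.0]]
lid from tool 0.702 radius 0.1432 (.1396)
t 14.75 box [ 0.0226 -0.0006  0.2057] rot [-3.138  0.     1.602] F [-11.9  -0.1   0.7] w 0.0108
```

Lid ≈ 0.70 (three measures agree) and clip ≈ 0.733. I'll raise the lid by 0.035 rad.

step_arm --increments "0 0.2 -0.1 0 0 0; 0 0.2 -0.1 0 0 0; 0 0 0 0 0 0; 0 0 0 0 0 0; 0 0 0 0 0 0"

```text
time: 15.25
tool_pos: [0.6459, -0.0952, 0.208]
ee_rot: [-3.138, 0.0, 1.602]
wrist_force: [-11.6, -0.5, 2.1]
width: 0.011
```

```bash
python3 - <<'E'
from h import *
tell();lidang();C=cam("wrist");w=snapshot("wrist")[:,:,::-1];cv2.imwrite("pics/w8.png",w)
# left (near) lid edge columns: compare with prediction for the bottom front edge
g=cv2.GaussianBlur(cv2.cvtColor(w,cv2.COLOR_BGR2HSV)[:,:,1],(3,3),0).astype(float)
for v in(50,60,70,80,100):
    d=np.diff(g[v,90:200]);i=int(np.argmin(d));u=90+i+.5
    A=np.arange(.55,.9,.01);uu=[]
    for a in A:
        q=proj(C,[BO+B@np.array([.09-.182*np.cos(a),y,.13+.182*np.sin(a)]) for y in(.12,-.12)]);uu.append(np.interp(v,q[:,1],q[:,0]))
    print(v,u,"lid",round(float(np.interp(u,uu,A)),3))
t=snapshot("top")[:,:,::-1];s=snapshot("scene")[:,:,::-1]
for f,n,im in(("top0","top",t),("scene0","scene",s)):
    a=cv2.imread(f"pics/{f}.png").astype(int)
    R_={"top":{"jar":(185,200,212,224),"brush":(350,170,374,242),"bar":(382,182,402,222),"peg":(242,196,252,212)},"scene":{"jar":(290,193,312,222),"brush":(132,203,152,258),"bar":(100,222,116,252),"peg":(251,146,261,157)}}[n]
    for k,(x0,y0,x1,y1) in R_.items(): print(n,k,"mean abs diff",round(float(np.abs(a[y0:y1,x0:x1]-im[y0:y1,x0:x1]).mean()),1))
E
```

```text
t 15.25 box [ 0.0265 -0.0006  0.208 ] rot [-3.138  0.     1.602] F [-11.6  -0.5   2.1] w 0.011
lid from tool 0.734 radius 0.1435 (.1396)
50 126.5 lid 0.723
60 126.5 lid 0.712
70 127.5 lid 0.711
80 128.5 lid 0.709
100 130.5 lid 0.706
top jar mean abs diff 5.8
top brush mean abs diff 46.6
top bar mean abs diff 18.6
top peg mean abs diff 10.5
scene jar mean abs diff 5.5
scene brush mean abs diff 5.9
scene bar mean abs diff 9.1
scene peg mean abs diff 20.2
```

```bash
python3 - <<'E'
from h import *
o=get_obs()
for f,n,(x0,x1,y0,y1) in(("top0","top",(243,251,196,212)),("scene0","scene",(252,259,146,157))):
    for im in(cv2.imread(f"pics/{f}.png"),snapshot(n)[:,:,::-1]):
        s=im[y0:y1,x0:x1].astype(float);wt=np.clip(60-(s.max(2)-s.min(2)),0,None)*(s.max(2)<150)
        print(n,((wt*np.arange(y0,y1)[:,None]).sum()/wt.sum()).round(2))
tell();print(close_job())
E
```

```text
top 204.15
top 204.14
scene 152.07
scene 152.11
t 15.5 box [ 0.0265 -0.0006  0.2079] rot [-3.138  0.     1.602] F [-11.8  -0.2   1.5] w 0.011
the job is handed in; nothing more can be done
None
```

The job is handed in at about 15.5 s of the 48 s allowed: the flap is shut and the lid is held at the clip by the gripper. The hand-in reported no verdict, so these are my own checks.

- **Flap:** I pushed it shut with the closed fingers while the lid was down. At the end of the push it met its hard stop at 14 N, and the edge in the picture fitted 0 rad. I did not measure it again after lifting the lid.
- **Lid:** The fingers hold the bar at 11 mm opening, with about 12 N on the wrist. The arm's position gives a lid angle of 0.734 rad and the camera gives about 0.71, against the clip at 0.733. That disagreement is inside the 0.07 rad tolerance.
- **Clip:** The peg is in the same place before and after, to within 0.05 pixel in both fixed views.
- **Bystanders:** The jar and brush look unchanged in the scene camera. The scale bar differs a little more (9 grey levels against about 6). The top view differs at the scale bar and most at the brush, probably because of the arm and its shadow. I did not measure their positions again.

**What went wrong on the way:**
- **Finger length:** The real fingertips turned out to be about 35 mm short of the reported tool point. My first two pushes passed over the flap without moving it.
- **High contact force:** A third push met the flap's edge at about 48 N on the wrist. I judge this was finger contact, not the gripper body, so it should not break the 40 N limit, but I could not confirm that. The push that then worked also peaked at about 38 N as it began.

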